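Set and clamp a specimen-rest collar on the flat of its post

TASK

The rest collar on the small cream stand is loose and has been left turned away from the flat milled on the post. Turn the collar on its post until its set screw faces the flat, then bring the clamping lever down until the screw sits flush on the flat and grips firmly, without forcing it; let go, and leave the other parts on the bench where they are.

Things in the scene. Friction and masses are not known exactly. Their poses are not given: they have to be found in the camera images.
- stand: Cream cast foot fixed to the bench, 150 x 130 mm and 45 mm high, with a black sleeve (48 mm diameter, up to 100 mm high) and the upright post at its middle. Origin: centre of its underside, on the post's axis; z up.
- post_top (a point): Point on the post's axis at its top face, 165 mm above the bench; axes as the stand's. Steel post, 30 mm diameter, with one flat along its whole length, 10 mm from the axis and 22 mm wide (the post looks a D from above). It is clamped in the stand and does not turn. The flat faces within 0.45 rad of the stand's +x axis, to either side; the exact direction differs each time and is not given.
- collar_mid (a point): Middle of the collar, on the post's axis, 125 mm above the bench; x points along the set screw, outward. Dark steel, 56 mm diameter, 28 mm high, with a boss round the screw and, opposite it, a rest arm with a 44 mm disc out to 110 mm. It turns about the post (-1.2 to 2.2 rad from the stand's +x); about 1 N at the knob turns it. It starts 0.6 to 2.35 rad anticlockwise (from above) of the flat.
- screw: Level steel set screw with a steep quick-action thread, through the collar's side. Origin: centre of its foot (a flat end inside the collar that bears over a width of 8 mm); x points outward from the post. The foot bears at 10 mm from the post's axis when flush on the flat and at 14.5 mm on the round part; on the flat, each 0.1 rad off square keeps it about 0.5 mm farther out.
- lever_pivot (a point): Middle of the lever's hub, 52 mm out from the post's axis and 125 mm above the bench. The lever turns about the screw's own axis (x, outward). With the screw pointing away from you the lever lies to the right. Hub 22 mm diameter, 14 mm long.
- knob (a point): Centre of the black ball knob, 22 mm diameter, at the end of the clamping lever, 65 mm from lever_pivot on a 10 mm rod. The ball swivels freely about a pin parallel to the lever's pivot. It can be pinched from above with the fingers either side of the rod, then moved round the post (turns the collar) and downward (tightens) in one grasp.
- lever (a joint): Turn of the lever, rad: 0 = raised 1.05 rad above level (loose), growing as the knob goes down. It stays where left. 1 rad drives the screw 8 mm inward. Pushed down with 4 N at the knob it stops at about 0.50 on the round part, 1.04 when square on the flat (nearly level). It moves with about 2 N when free; once bearing, +5 N per 0.1 rad; 5 to 9 N is firm and then holds; above 12 N is forced.
- anvil: Bystander: spare dark steel anvil, a 64 mm disc with a 20 mm stem, 36 mm high. Origin: centre of its underside.
- test_block: Bystander: steel hardness test block, a disc 60 mm across and 15 mm high. Origin: centre of its underside.
- specimen: Bystander: steel tube offcut, 48 mm outside, 34 mm inside, 30 mm high, standing on end. Origin: centre of its underside.

How it is judged (in metres and radians):
At the end, for the whole second after the job is handed in: The set screw's foot is flush on the flat (its foot within 10.3 mm of the post's axis, where the round part would stop it at 14.5 mm), presses on the post with more than 8 N by itself, and the lever is at rest (horizontal distance between screw and post_top below 0.0103 m and contact force between screw and anything else above 8 N and velocity of joint lever between -0.05 and 0.05 rad/s); the robot touches nothing.
It fails at once if the screw is forced: its foot presses on the post with more than 130 N (contact force between screw and anything else above 130 N).
It fails at once if a bystander is moved by more than 15 mm (distance of any of anvil, test_block, specimen from where it was at the start of the episode above 0.015 m).
It also fails if it takes over 72 s, if anything falls off the work surface, if the arm or the gripper's body presses on something with over 40 N, if the wrist force passes 120 N, or if a joint passes its speed limit or range.

ROBOT

A 6-joint arm with a two-finger parallel gripper is mounted at the origin on the work surface. World frame = base frame: x ahead of the robot, y to its left, z up, the work surface at z = 0. Lengths are in m, angles in degrees, forces in N, time in s.
With the tool pointing down it reaches from about 0.25 to 0.725 m from the base axis. Payload 9.7 kg.
Tool frame: the origin (TCP) lies on the centre line of the jaws, within the pads' length; the fingertips stand 17 mm ahead of it and the grasp point (between the pads) lies 2 mm behind it (bot.tip_extent is the distance from the TCP to the fingertips, in m); z points along the fingers, y is the line along which they close (so a half turn about z gives the same grasp; the last joint's range is limited). The gripper opens to 85 mm and grips with 20 to 120 N. Pads are 22 mm wide; open, the fingers measure 114 mm over their backs; the gripper's body (76 mm by 85 mm) begins 54 mm behind the grasp point. The pads swing forward as they close: fully open they stand 13 mm farther back than shut.
Start: joints at [-73.682, 4.979, 10.078, 95.1, 0, 90], TCP at [0.155, -0.528, 0.248] pointing down, gripper open.
Joint ranges: [-179.16, 179.16], [-48.56, 103.87], [-65.8, 70.77], [-126.05, 130.52], [-82.76, 87.17], [-180, 180]. Speed limits (degrees/s): [127.2, 127.2, 147.25, 180, 180, 180].

INTERFACE

Orientations are given as [roll, pitch, yaw] about the fixed x, y, z axes, in that order (R = Rz(yaw) Ry(pitch) Rx(roll)).
In Python, from workcell import bot gives the robot as it stands.
- The arm moves only by the tool carry_out, never from a script. Its argument "moves" is text: rows parted by semicolons, each of 7 numbers parted by spaces: the shift along the tool's x, y, z in mm, then the turn, a rotation vector about the tool's x, y, z in degrees, then the finger opening in mm, from 0 to 85.4. A call has 1 to 20 rows; each row is the pose to reach, as a shift and turn from the pose commanded when the call began, along the tool's axes at that moment; what a row does not reach only later rows make up. A row lasts 1/10 s, in which the tool goes at most 50 mm and 8.59 degrees, less where a joint would pass 70% of its speed; a pose out of reach is approached as far as the arm can. A call with a gripper value outside its range is refused whole. The fingers move at their own pace and stop on an object; "force" is the grip in N (left out, the last holds). Time passes only in rows, so rows that repeat a pose let the fingers close. It gives the time, the measured TCP pose, the force, the opening and the grip force at its end, in the units of the state.
- bot.get_obs(): the state, without advancing time (a new reading comes with each control period).
- bot.camera(name): name is "side" or "top"; returns a dict with "img" (480x640x3 uint8, red, green, blue), "mtx" (3x3 intrinsics, pixels), "position" and "orientation" of the camera in the world. Camera axes: x right, y up, looking along -z (the intrinsics and any distortion apply to the point x, -y, -z); pixel columns grow to the right and rows downward; lengths in m; the calibration is good to about 2 mm. A picture is of the moment at which its call begins. There is no depth.
- bot.job_done(): hands the job in; it is judged then, once.
The state is a dict: "time": time; "q": joint angles; "qd": joint speeds; "joint_efforts": joint torques, N m; "ee_pos": TCP position; "tcp_rot": TCP orientation; "wrist_force": force on the tool from outside, world axes, zero at the start; "torque": the same for the moment, N m; "opening": finger opening in m; "grasp_force": force on a finger pad.
Only numpy, scipy, OpenCV 4.12 (cv2) and the standard library are available. Lean on these libraries where they do the work, as an engineer would, in place of code of your own. Each camera call takes 0.05 s, during which the arm holds its last target. There are 200 camera calls.

## Working session

There is one attempt and no reset: what is moved stays moved. The work goes in short steps, Python scripts to look and compute and a tool call to move; the robot and the scene stay as the last step left them, time stands still between calls to the robot, and variables do not carry over. Pictures are saved under pics/ and viewed, at most 10 in all, crops included, and the job is handed in when it is done.

Besides the shell and the picture viewer there is one more tool, called by a JSON object that holds its "op" and its "data". carry_out: Moves the arm, as the interface text tells. Its arguments: {"type":"object","properties":{"moves":{"type":"string"},"force":{"type":"number"}},"required":["moves"]}

```bash
mkdir -p pics; cat > h.py <<'E'
import numpy as np, cv2
from workcell import bot
from scipy.spatial.transform import Rotation as R
def snap(n,f):
    c=bot.camera(n); cv2.imwrite(f,c['img'][:,:,::-1]); np.save(f+'.npy',c,allow_pickle=True); return c
def load(f): return np.load(f+'.npy',allow_pickle=True).item()
def rot(o):
    o=np.array(o,float)
    if o.shape==(3,3): return o
    return R.from_euler('xyz',o,degrees=True).as_matrix() if o.size==3 else R.from_quat(o).as_matrix()
def ray(c,u,v):
    p=cv2.undistortPoints(np.array([[[u,v]]],float),c['mtx'],None)[0,0]
    return np.array(c['position']),rot(c['orientation'])@np.array([p[0],-p[1],-1])
def onz(c,u,v,z):
    o,d=ray(c,u,v); return o+d*(z-o[2])/d[2]
def cross(c1,p1,c2,p2):
    o1,d1=ray(c1,*p1);o2,d2=ray(c2,*p2)
    s=np.linalg.lstsq(np.c_[d1,-d2],o2-o1,rcond=None)[0]
    a=o1+s[0]*d1;b=o2+s[1]*d2; return (a+b)/2,np.linalg.norm(a-b)
def proj(c,P):
    q=rot(c['orientation']).T@(np.array(P)-c['position']); q=c['mtx']@np.array([q[0],-q[1],-q[2]]); return q[:2]/q[2]
E
python3 - <<'E'
from h import *
for n in('top','side'):
    c=snap(n,f'pics/{n}0.png'); print({k:v for k,v in c.items() if k!='img'})
print(bot.get_obs(),bot.tip_extent)
E
```

```text
{'mtx': array([[553.36277076,   0.        , 327.63421888],
       [  0.        , 553.36277076, 242.15177966],
       [  0.        ,   0.        ,   1.        ]]), 'position': array([0.50679532, 0.04619167, 1.01159957]), 'orientation': array([  5.15084232,  -1.30169918, -88.37455018])}
{'mtx': array([[456.19545393,   0.        , 316.78151424],
       [  0.        , 456.19545393, 235.52555099],
       [  0.        ,   0.        ,   1.        ]]), 'position': array([ 0.18644827, -0.44533135,  0.51968301]), 'orientation': array([ 58.37319414,  -0.55882873, -37.47630092])}
{'time': 0.1, 'q': array([-7.36831057e+01,  5.00786220e+00,  1.00406496e+01,  9.51008686e+01,
        1.84953884e-03,  9.00010567e+01]), 'qd': array([ 0.02608993, -0.09738169,  0.16302425, -0.06931676, -0.06117724,
       -0.0311921 ]), 'joint_efforts': array([-1.53826248e-03, -5.21562839e+01,  4.65653658e+01,  1.59666192e-02,
       -3.44467401e-05, -1.18927699e-05]), 'ee_pos': array([ 0.15447855, -0.527667  ,  0.24766962]), 'tcp_rot': array([-1.79931919e+02, -1.84828187e-03,  1.63158353e+01]), 'wrist_force': array([-0.27010885,  0.08635759,  1.18986494]), 'torque': array([-0.01250947,  0.00795097, -0.05118847]), 'grasp_force': 0.0, 'opening': 0.08552492872656602} 0.017
```

View pics/top0.png

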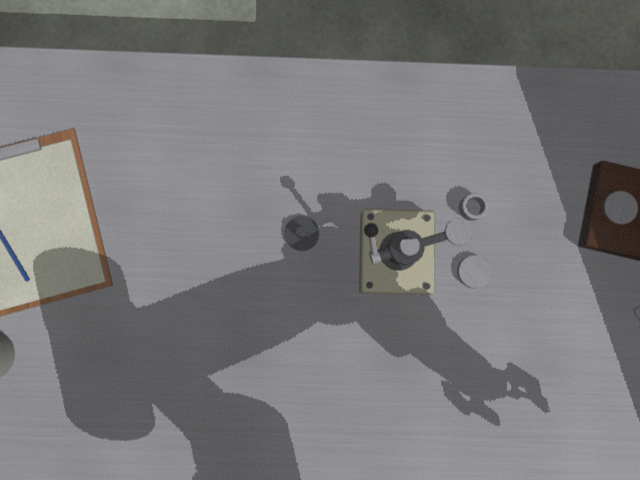

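View pics/side0.png

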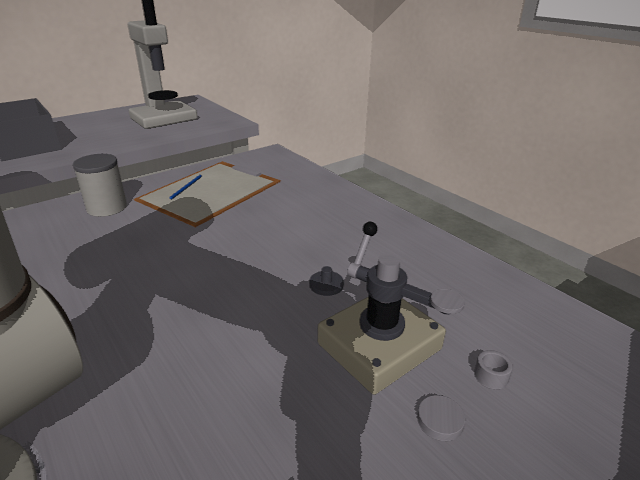

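```bash
python3 - <<'E'
import cv2
a=cv2.imread('pics/top0.png')[195:305,345:445]
b=cv2.imread('pics/side0.png')[210:400,310:460]
a=cv2.resize(a,(500,550),interpolation=cv2.INTER_CUBIC)
cv2.imwrite('pics/cropt.png',cv2.convertScaleAbs(a,alpha=1.3))
E
```

```text
(no output)
```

View pics/cropt.png

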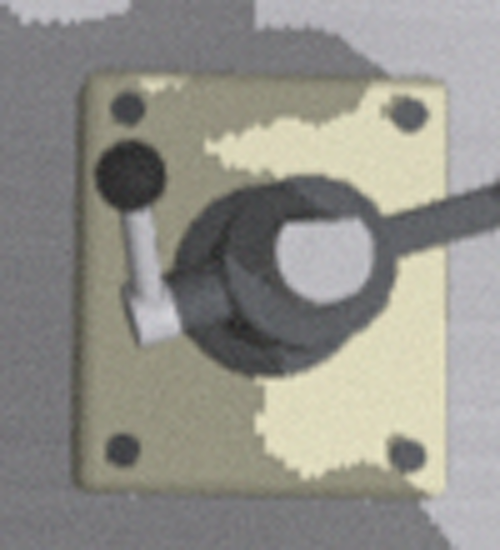

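```bash
python3 - <<'E'
from h import *
t=load('pics/top0.png'); s=load('pics/side0.png')
g=cv2.cvtColor(t['img'],cv2.COLOR_RGB2HSV)
roi=np.zeros((480,640),np.uint8); cv2.circle(roi,(410,246),14,255,-1)
m=((g[:,:,2]>120)&(g[:,:,1]<40)).astype(np.uint8)*255&roi
cs=max(cv2.findContours(m,0,cv2.CHAIN_APPROX_NONE)[0],key=cv2.contourArea)
P=np.array([onz(t,*p[0],.165)[:2] for p in cs])
# convert: circle fit to points excluding flat
lo=P[P[:,0]<P[:,0].mean()+.003]
A=np.c_[2*lo,np.ones(len(lo))]; x=np.linalg.lstsq(A,(lo**2).sum(1),rcond=None)[0]
c=x[:2]; print('post',c,'r',np.sqrt(x[2]+c@c),len(P),P.max(0)-P.min(0))
mu=cv2.moments(m,True); print('cent',onz(t,mu['m10']/mu['m00'],mu['m01']/mu['m00'],.165))
fl=P[(P[:,0]>P[:,0].max()-.004)&(abs(P[:,1]-c[1])<.009)]
k=np.polyfit(fl[:,1],fl[:,0],1); print('flat normal angle deg',np.degrees(np.arctan2(-k[0],1)),'dist',np.polyval(k,c[1])-c[0],len(fl))
def dark(im,cx,cy,r,th):
    roi=np.zeros((480,640),np.uint8); cv2.circle(roi,(cx,cy),r,255,-1)
    m=(im.max(2)<th).astype(np.uint8)*255&roi
    q=max(cv2.findContours(m,0,2)[0],key=cv2.contourArea); return cv2.minEnclosingCircle(q)
a=dark(t['img'],371,230,10,60);b=dark(s['img'],370,229,11,60);print(a,b)
K,e=cross(t,a[0],s,b[0]);print('knob',K,e)
# stand
hub=cross(t,(345+152/5,195+308/5),s,(354,271));print('hub',hub)
# stand top mask
h=cv2.cvtColor(t['img'],cv2.COLOR_RGB2HSV)
m=((h[:,:,0]>18)&(h[:,:,0]<40)&(h[:,:,1]>40)).astype(np.uint8)*255; m[:, :340]=0; m[:,460:]=0;m[:190]=0;m[310:]=0
r=cv2.minAreaRect(np.vstack(cv2.findContours(m,0,2)[0]));bx=cv2.boxPoints(r)
print(np.array([onz(t,*p,.045)[:2] for p in bx]),onz(t,*r[0],.045))
d=K[:2]-c;print('knob rel',d,np.hypot(*d),np.degrees(np.arctan2(d[1],d[0])))
for n,p in dict(anvil=(301,232),spec=(473,207),test=(474,271)).items(): print(n,onz(t,*p,.02))
E
```

```text
post [ 0.58245606 -0.09703433] r 0.013896630839264531 52 [0.02365587 0.02795646]
cent [ 0.58101391 -0.09725123  0.165     ]
flat normal angle deg 7.133548905812805 dist 0.008750717531732621 12
((370.56451416015625, 229.7903289794922), 6.804372310638428) ((369.72222900390625, 228.5), 7.279782772064209)
knob [ 0.6034884  -0.03542765  0.17604701] 6.926059336239065e-05
hub (array([ 0.56569058, -0.04878138,  0.12297679]), np.float64(0.0018713017799952035))
[[ 0.50935619 -0.03174477]
 [ 0.65411409 -0.03177819]
 [ 0.65519494 -0.16142114]
 [ 0.51002803 -0.15964724]] [ 0.58168359 -0.09605659  0.045     ]
knob rel [0.02103234 0.06160668] 0.0650979433396136 71.15024499210547
anvil [0.61369435 0.07467559 0.02      ]
spec [ 0.66910508 -0.23663294  0.02      ]
test [ 0.55265344 -0.23898641  0.02      ]
```

{"op": "carry_out", "data": {"moves": "30 -18 0 0 0 -5 50;80 -48 0 0 0 -13 50;120 -73 0 0 0 -20 50;160 -97 -5 0 0 -26 50;200 -122 -5 0 0 -32 50;240 -146 -5 0 0 -38 50;280 -170 -5 0 0 -45 50;320 -195 -5 0 0 -51 50;360 -219 -5 0 0 -57 50;400 -243 -5 0 0 -64 50;440 -268 -5 0 0 -70 50;480 -292 -5 0 0 -77 50;520 -316 -5 0 0 -83 50;550 -335 -5 0 0 -88 50;569 -346 -5 0 0 -90 50;569 -346 -5 0 0 -90 50;569 -346 -5 0 0 -90 50;569 -346 -5 0 0 -90 50"}}

```text
time: 1.9
ee_pos: [0.6029, -0.0366, 0.2533]
tcp_rot: [-180.0, 0.0, 106.2]
wrist_force: [-0.6, -0.3, 0.5]
opening: 0.0502
grasp_force: 0.0
```

```bash
cat >> h.py <<'E'
def rel(P,yaw):
    """TCP target P (world, m), tool-down yaw deg -> shift mm, rotvec deg from the measured pose"""
    o=bot.get_obs(); T=rot(o['tcp_rot']); G=R.from_euler('xyz',[180,0,yaw],degrees=True).as_matrix()
    return np.round(T.T@(np.array(P)-o['ee_pos'])*1000,1),np.round(R.from_matrix(T.T@G).as_rotvec(degrees=True),1)
E
python3 - <<'E'
from h import *
o=bot.get_obs();print(o['time'],o['q'].round(1),o['ee_pos'],o['tcp_rot'],o['wrist_force'])
for y in(18,198):print(rel([.6035,-.0354,.215],y),rel([.6035,-.0354,.174],y))
E
```

```text
1.9 [-3.5 12.8 19.4 96.7 -0.  70.3] [ 0.60286198 -0.03661329  0.25328823] [-1.79976216e+02  3.14116896e-03  1.06247147e+02] [-0.56355786 -0.28051533  0.46055459]
(array([ 1. ,  1. , 38.3]), array([-0. ,  0. , 88.2])) (array([ 1. ,  1. , 79.3]), array([-0. ,  0. , 88.2]))
(array([ 1. ,  1. , 38.3]), array([ -0. ,  -0. , -91.8])) (array([ 1. ,  1. , 79.3]), array([ -0. ,  -0. , -91.8]))
```

{"op": "carry_out", "data": {"moves": "1 1 0 0 0 -8 50;1 1 0 0 0 -16 50;1 1 0 0 0 -24 50;1 1 0 0 0 -32 50;1 1 0 0 0 -40 50;1 1 0 0 0 -48 50;1 1 0 0 0 -56 50;1 1 0 0 0 -64 50;1 1 0 0 0 -72 50;1 1 0 0 0 -80 50;1 1 0 0 0 -87 50;1 1 10 0 0 -92 50;1 1 20 0 0 -92 50;1 1 30 0 0 -92 50;1 1 38 0 0 -92 50;1 1 38 0 0 -92 50;1 1 38 0 0 -92 50"}}

```text
time: 3.6
ee_pos: [0.6039, -0.0347, 0.2153]
tcp_rot: [180.0, -0.0, -161.7]
wrist_force: [0.8, 0.3, 0.4]
opening: 0.0499
grasp_force: 0.0
```

```bash
python3 - <<'E'
from h import *
s=snap('side','pics/s1.png')
o=bot.get_obs();print(o['time'],o['q'].round(1),o['ee_pos'],o['tcp_rot'],o['wrist_force'])
print(rel([.6035,-.0354,.174],198))
cv2.imwrite('pics/s1c.png',cv2.resize(s['img'][130:330,270:480,::-1],(630,600)))
E
```

```text
3.65 [ -3.3  12.1  14.4  92.3  -0.  -21.6] [ 0.60412132 -0.03467874  0.21560714] [-1.79991988e+02  1.83489930e-02 -1.61712467e+02] [-0.24304522 -0.35785741  0.1185343 ]
(array([ 0.8, -0.5, 41.6]), array([-0. ,  0. ,  0.3]))
```

View pics/s1c.png

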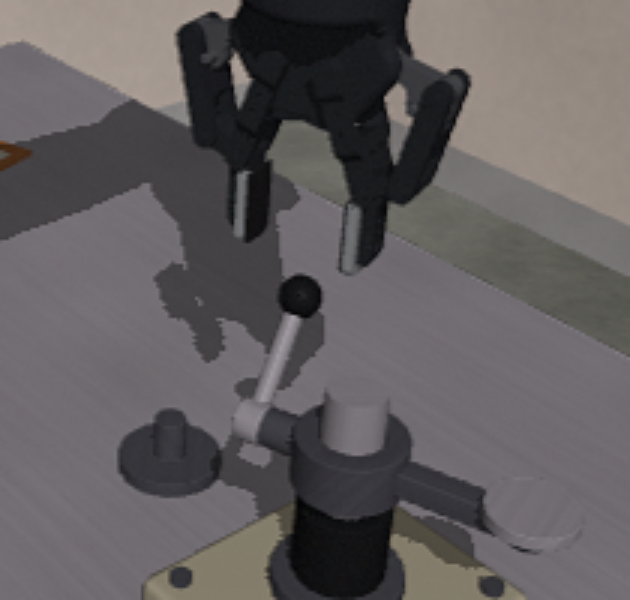

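The knob, at (300,296) in the crop, lies centrally below the open fingers. The post and collar are clear of them.

{"op": "carry_out", "data": {"moves": "1 0 12 0 0 0 50;1 0 27 0 0 0 50;1 0 37 0 0 0 50;1 0 41 0 0 0 50;1 0 41 0 0 0 40;1 0 41 0 0 0 30;1 0 41 0 0 0 22;1 0 41 0 0 0 18;1 0 41 0 0 0 15;1 0 41 0 0 0 15;1 0 41 0 0 0 15", "force": 25}}

```text
time: 4.75
ee_pos: [0.6033, -0.0352, 0.1746]
tcp_rot: [-180.0, 0.0, -161.7]
wrist_force: [0.7, -3.5, 1.8]
opening: 0.0201
grasp_force: 24.4
```

```bash
cat >> h.py <<'E'
C=np.array([.582,-.0965])
def arc(degs,dz=0):
    o=bot.get_obs(); p=o['ee_pos']; y=o['tcp_rot'][2]
    for d in degs:
        q=R.from_euler('z',d,degrees=True).as_matrix()[:2,:2]@(p[:2]-C)+C
        s,w=rel([*q,p[2]+dz],y+d); print(s.round(0),w.round(0))
E
python3 -c "
from h import *
print(bot.get_obs()['wrist_force']); arc(range(-5,-91,-5))"
```

```text
[ 0.65314877 -3.46150176  1.82800924]
[-4. -4.  0.] [-0.  0.  5.]
[-8. -8.  0.] [-0.  0. 10.]
[-12. -12.   0.] [-0.  0. 15.]
[-15. -17.   0.] [-0.  0. 20.]
[-18. -22.   0.] [-0.  0. 25.]
[-20. -27.   0.] [-0.  0. 30.]
[-22. -32.   0.] [-0.  0. 35.]
[-24. -38.   0.] [-0.  0. 40.]
[-25. -43.   0.] [-0.  0. 45.]
[-25. -49.   0.] [-0.  0. 50.]
[-25. -54.   0.] [-0.  0. 55.]
[-25. -60.   0.] [-0.  0. 60.]
[-24. -66.   0.] [-0.  0. 65.]
[-22. -71.   0.] [-0.  0. 70.]
[-20. -76.   0.] [-0.  0. 75.]
[-18. -82.   0.] [-0.  0. 80.]
[-15. -86.   0.] [-0.  0. 85.]
[-12. -91.   0.] [ 0.  0. 90.]
```

{"op": "carry_out", "data": {"moves": "-4 -4 0 0 0 5 15;-8 -8 0 0 0 10 15;-12 -12 0 0 0 15 15;-15 -17 0 0 0 20 15;-18 -22 0 0 0 25 15;-20 -27 0 0 0 30 15;-22 -32 0 0 0 35 15;-24 -38 0 0 0 40 15;-25 -43 0 0 0 45 15;-25 -49 0 0 0 50 15;-25 -54 0 0 0 55 15;-25 -60 0 0 0 60 15;-24 -66 0 0 0 65 15;-22 -71 0 0 0 70 15;-20 -76 0 0 0 75 15;-18 -82 0 0 0 80 15;-15 -86 0 0 0 85 15;-12 -91 0 0 0 90 15;-12 -91 0 0 0 90 15"}}

```text
time: 6.65
ee_pos: [0.6448, -0.1181, 0.1754]
tcp_rot: [179.7, 0.1, 108.1]
wrist_force: [8.5, -2.2, 3.0]
opening: 0.02
grasp_force: 24.9
```

```bash
python3 - <<'E'
from h import *
s=snap('side','pics/s2.png');t=snap('top','pics/t2.png')
o=bot.get_obs();print(o['time'],o['q'].round(1),o['ee_pos'],o['tcp_rot'],o['wrist_force'])
d=o['ee_pos'][:2]-C;print(np.hypot(*d),np.degrees(np.arctan2(d[1],d[0])))
arc([-9,-11,-13])
a=cv2.resize(s['img'][160:400,270:470,::-1],(500,600)); 
b=cv2.resize(t['img'][180:310,340:460,::-1],(300,325)); a2=np.zeros((600,800,3),np.uint8);a2[:,:500]=a;a2[:325,500:]=b
cv2.imwrite('pics/c2.png',a2)
E
```

```text
6.75 [-10.4  18.7  17.9  89.    0.   61.3] [ 0.64495165 -0.11780321  0.17539525] [1.79736134e+02 1.00342193e-01 1.08300273e+02] [ 7.87874405 -1.95833957  3.57811791]
0.06645853240549558 -18.696123291359665
[-8. -7. -0.] [0. 0. 9.]
[-9. -9. -0.] [ 0.  0. 11.]
[-11. -10.  -0.] [ 0.  0. 13.]
```

View pics/c2.png

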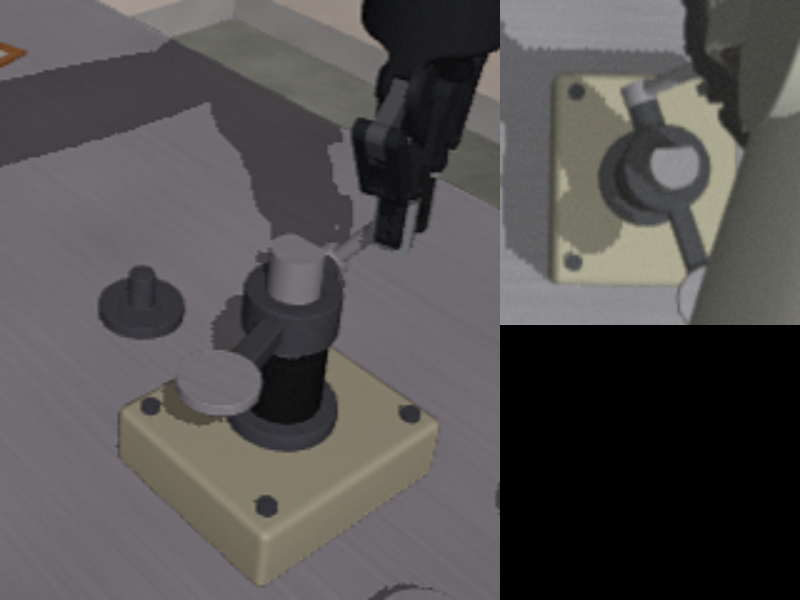

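The collar has turned with the knob held: the hub is near top pixel (395,217) and the rest arm has swung to the robot's side. Next I re-measure the flat in this better light.

```bash
python3 - <<'E'
from h import *
t=load('pics/t2.png')
g=cv2.cvtColor(t['img'],cv2.COLOR_RGB2GRAY)
c=proj(t,[.582,-.0965,.165]);print(c)
x0,y0=int(c[0])-22,int(c[1])-22
k=8;im=cv2.resize(g[y0:y0+44,x0:x0+44],None,fx=k,fy=k,interpolation=cv2.INTER_CUBIC)
_,m=cv2.threshold(im,0,255,cv2.THRESH_OTSU) if 0 else cv2.threshold(im,115,255,0)
n,l,st,ce=cv2.connectedComponentsWithStats(m); i=l[22*k,22*k];print(i,st[i])
m=(l==i).astype(np.uint8)*255
q=max(cv2.findContours(m,0,cv2.CHAIN_APPROX_NONE)[0],key=cv2.contourArea)[:,0]
P=np.array([onz(t,x0+(u+.5)/k-.5,y0+(v+.5)/k-.5,.165)[:2] for u,v in q])
lo=P[P[:,0]<P[:,0].mean()+.003]
x=np.linalg.lstsq(np.c_[2*lo,np.ones(len(lo))],(lo**2).sum(1),rcond=None)[0];cc=x[:2];print('post',cc,np.sqrt(x[2]+cc@cc))
for w in(.006,.008):
    fl=P[(P[:,0]>cc[0])&(abs(P[:,1]-cc[1])<w)]
    K=np.polyfit(fl[:,1],fl[:,0],1);print('flat',np.degrees(np.arctan2(-K[0],1)),np.polyval(K,cc[1])-cc[0])
h=onz(t,394.8,217.2,.125)[:2]-cc;print('hub',np.hypot(*h),np.degrees(np.arctan2(h[1],h[0])))
vis=np.hstack([cv2.resize(t['img'][y0-30:y0+60,x0-30:x0+60,::-1],(400,400),interpolation=2),cv2.cvtColor(cv2.resize(m,(400,400)),8)])
cv2.imwrite('pics/v.png',vis)
E
```

```text
[409.08379796 245.68376345]
6 [  108   126   152   135 16411]
post [ 0.58255256 -0.09723391] 0.014627182732500821
flat 6.297997552946669 0.00970541619580123
flat 6.28182486525618 0.009766366471172017
hub 0.05180090720484272 20.22443069527868
```

View pics/v.png

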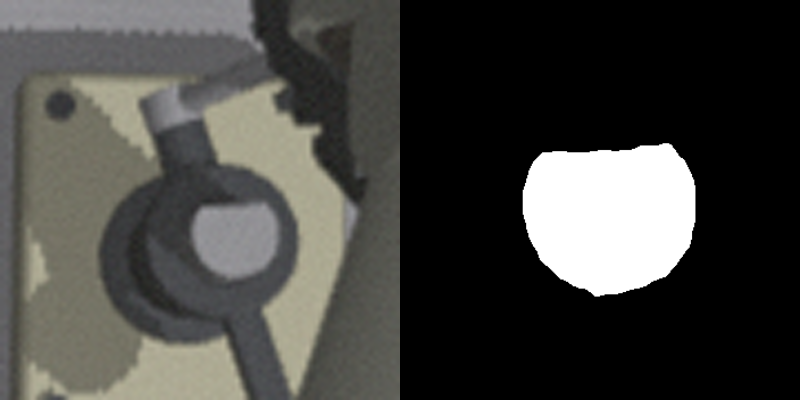

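```bash
cat >> h.py <<'E'
CC=np.array([.5825,-.0972])
def kp(a,e):
    a=np.radians(a);u=np.array([np.cos(a),np.sin(a)]);v=np.array([u[1],-u[0]])
    return np.r_[CC+.052*u+.065*np.cos(e)*v,.125+.065*np.sin(e)-.002]
def relc(cp,cy,P,yaw):
    T=R.from_euler('xyz',[180,0,cy],degrees=True).as_matrix()
    print((T.T@(np.array(P)-cp)*1000).round(1),'rz',round(cy-yaw,1))
E
python3 - <<'E'
from h import *
cp=[.6433,-.1178,.1746]
for a in(15,12,9,6.4): relc(cp,108.3,kp(a,.935),90+a)
for e in(.8,.65,.5,.35,.2): print(e);relc(cp,108.3,kp(6.4,e),96.4)
E
```

```text
[-2.9 -1.6 -0.7] rz 3.3
[-5.4 -3.8 -0.7] rz 6.3
[-7.8 -6.2 -0.7] rz 9.3
[-9.8 -8.3 -0.7] rz 11.9
0.8
[-16.4  -9.7   5. ] rz 11.9
0.65
[-22.7 -11.   12.3] rz 11.9
0.5
[-27.9 -12.1  20.4] rz 11.9
0.35
[-31.8 -13.   29.3] rz 11.9
0.2
[-34.4 -13.5  38.7] rz 11.9
```

{"op": "carry_out", "data": {"moves": "-1 -1 0 0 0 1.5 15;-3 -2 0 0 0 3.3 15;-4 -3 0 0 0 5 15;-5.5 -4 0 0 0 6.5 15;-7 -5 0 0 0 8 15;-8 -6 0 0 0 9.3 15;-9 -7.5 -0.5 0 0 11 15;-10 -8.5 -0.5 0 0 12 15;-10 -8.5 -0.5 0 0 12 15;-10 -8.5 -0.5 0 0 12 15"}}

```text
time: 7.75
ee_pos: [0.6396, -0.13, 0.1756]
tcp_rot: [179.8, 0.0, 96.3]
wrist_force: [6.1, -3.3, 3.0]
opening: 0.02
grasp_force: 24.8
```

{"op": "carry_out", "data": {"moves": "-2 0.5 1.5 0 0 0 15;-4.5 1 3.5 0 0 0 15;-6.7 1 5.7 0 0 0 15;-9 1 8 0 0 0 15;-11 1 10.5 0 0 0 15;-13.2 1 13 0 0 0 15;-15.2 1 15.7 0 0 0 15;-17 1 18.4 0 0 0 15;-18.5 1 21.1 0 0 0 15;-20 1 24 0 0 0 15;-21.3 1 27 0 0 0 15;-22.5 1 30 0 0 0 15;-23.5 1 33 0 0 0 15;-24.3 1 36 0 0 0 15;-25 1 38.5 0 0 0 15;-25 1 38.5 0 0 0 15;-25 1 38.5 0 0 0 15"}}

```text
time: 9.45
ee_pos: [0.6428, -0.155, 0.1362]
tcp_rot: [179.9, 0.1, 96.3]
wrist_force: [6.8, -5.4, 0.1]
opening: 0.0202
grasp_force: 24.7
```

{"op": "carry_out", "data": {"moves": "-1 0.5 1 0 0 0 15;-1.5 1 2.5 0 0 0 15;-2 1 4.5 0 0 0 15;-2 1 6.5 0 0 0 15;-2.2 1 8 0 0 0 15;-2.3 1 9 0 0 0 15;-2.3 1 10 0 0 0 15;-2.3 1 10 0 0 0 15;-2.3 1 10 0 0 0 15"}}

```text
time: 10.35
ee_pos: [0.6431, -0.1566, 0.1263]
tcp_rot: [-180.0, -0.0, 96.3]
wrist_force: [-0.1, 1.0, 4.5]
opening: 0.0199
grasp_force: 24.8
```

{"op": "carry_out", "data": {"moves": "0 0 1 0 0 0 15;0 0 2 0 0 0 15;0 0 3 0 0 0 15;0 0 3 0 0 0 15;0 0 3 0 0 0 15"}}

```text
time: 10.85
ee_pos: [0.6432, -0.1566, 0.1237]
tcp_rot: [180.0, 0.0, 96.3]
wrist_force: [-0.6, 1.5, 6.3]
opening: 0.0199
grasp_force: 25.0
```

{"op": "carry_out", "data": {"moves": "0 0 1 0 0 0 15;0 0 2 0 0 0 15;0 0 2 0 0 0 15;0 0 2 0 0 0 15"}}

```text
time: 11.25
ee_pos: [0.6432, -0.1567, 0.1222]
tcp_rot: [180.0, 0.0, 96.3]
wrist_force: [-1.1, 1.6, 9.0]
opening: 0.0204
grasp_force: 25.1
```

```bash
python3 - <<'E'
from h import *
w=[]
for _ in range(4): bot.camera('top'); o=bot.get_obs(); w.append(np.r_[o['wrist_force'],o['torque']])
print(np.round(np.mean(w,0),2),o['ee_pos'])
E
```

```text
[-1.59  1.43  8.89  0.31  0.32 -0.05] [ 0.6432426  -0.15663665  0.12218881]
```

{"op": "carry_out", "data": {"moves": "0 0 2 0 0 0 24;0 0 2 0 0 0 32;0 0 2 0 0 0 40;0 0 2 0 0 0 45;0 0 2 0 0 0 45;0 0 -10 0 0 0 45;0 0 -25 0 0 0 45;0 0 -45 0 0 0 45;0 0 -70 0 0 0 45;0 0 -100 0 0 0 45;40 0 -120 0 0 0 45;80 0 -120 0 0 0 45;120 0 -120 0 0 0 45;160 0 -120 0 0 0 45;160 0 -120 0 0 0 45;160 0 -120 0 0 0 45"}}

```text
time: 13.05
ee_pos: [0.6257, 0.0032, 0.2429]
tcp_rot: [179.9, 0.0, 96.4]
wrist_force: [-0.4, 0.1, 0.2]
opening: 0.0449
grasp_force: 0.0
```

```bash
python3 - <<'E'
from h import *
s=snap('side','pics/s3.png');t=snap('top','pics/t3.png')
print(bot.get_obs()['wrist_force'],bot.get_obs()['ee_pos'])
a=cv2.resize(s['img'][200:400,290:490,::-1],(400,400),interpolation=2); b=cv2.resize(t['img'][190:290,350:450,::-1],(400,400),interpolation=2)
cv2.imwrite('pics/c3.png',np.hstack([a,b]))
E
```

```text
[ 0.12255694  0.38662341 -0.48261611] [0.62577977 0.00171388 0.24222217]
```

View pics/c3.png

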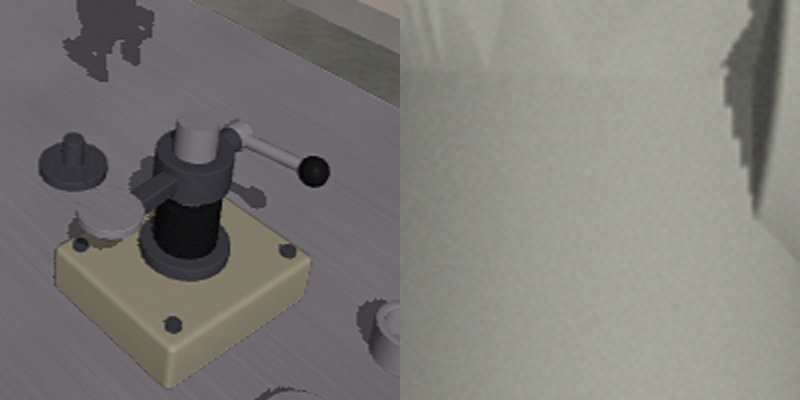

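The side view shows the lever about level, the knob free at crop (314,171), and the screw pointing away. The arm hides the stand in the top view, so I move it clear.

{"op": "carry_out", "data": {"moves": "40 -20 0 0 0 0 45;80 -40 0 0 0 0 45;120 -60 0 0 0 0 45;160 -80 0 0 0 0 45;200 -100 0 0 0 0 45;240 -120 0 0 0 0 45;240 -120 0 0 0 0 45;240 -120 0 0 0 0 45"}}

```text
time: 13.95
ee_pos: [0.48, 0.2275, 0.2417]
tcp_rot: [180.0, 0.0, 96.4]
wrist_force: [0.2, 0.1, -0.5]
opening: 0.0449
grasp_force: 0.0
```

```bash
python3 - <<'E'
from h import *
s=snap('side','pics/s4.png');t=snap('top','pics/t4.png')
def dark(c,P,r,th):
    q=proj(c,P).round().astype(int);roi=np.zeros((480,640),np.uint8); cv2.circle(roi,tuple(int(x) for x in q),r,255,-1)
    m=(c['img'].max(2)<th).astype(np.uint8)*255&roi
    return cv2.minEnclosingCircle(max(cv2.findContours(m,0,2)[0],key=cv2.contourArea))
K0=[.643,-.1565,.125]
a=dark(t,K0,13,60);b=dark(s,K0,14,60);print(proj(t,K0),a,proj(s,K0),b)
K,e=cross(t,a[0],s,b[0]);print('knob',K,e);d=K[:2]-CC
e_=(K[2]-.125)/.065
print(np.hypot(*d),'collar',np.degrees(np.arctan2(d[1],d[0])+np.arctan2(65*np.cos(e_),52)),'lever',1.05-e_)
b=cv2.resize(t['img'][180:290,350:470,::-1],(600,550),interpolation=2)
cv2.imwrite('pics/c4.png',b)
E
```

```text
[442.27342431 211.4573322 ] ((441.8999938964844, 211.3000030517578), 6.140138149261475) [447.11092281 286.69081226] ((446.5, 285.5), 7.905794143676758)
knob [ 0.64289326 -0.15542349  0.12650375] 0.0003219185879233919
0.08388874045761939 collar 7.380666278054381 lever 1.0268653182354088
```

View pics/c4.png

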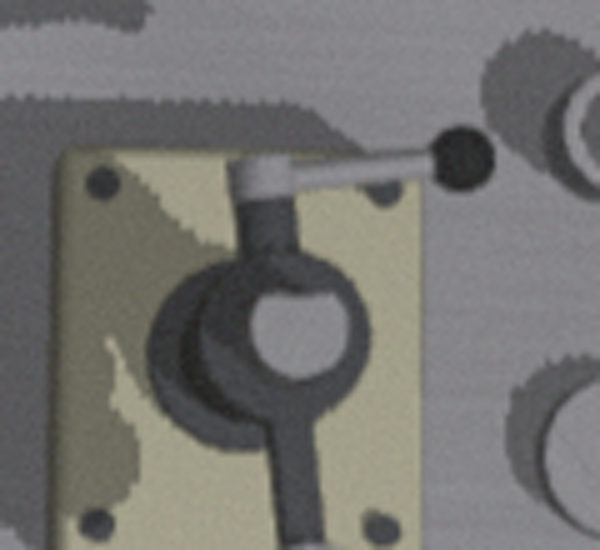

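{"op": "carry_out", "data": {"moves": "-40 12 0 0 0 0 45;-85 25 0 0 0 0 45;-130 39 0 0 0 0 45;-175 52 0 0 0 0 45;-220 66 0 0 0 0 45;-265 79 0 0 0 0 45;-310 93 0 0 0 0 45;-355 106 0 0 0 0 45;-390 117 0 0 0 0 45;-399 119.5 20 0 0 0 45;-399 119.5 50 0 0 0 45;-399 119.5 80 0 0 0 45;-399 119.5 100 0 0 0 45;-399 119.5 113 0 0 0 45;-399 119.5 117 0 0 0 45;-399 119.5 117 0 0 0 45"}}

```text
time: 15.65
ee_pos: [0.6425, -0.1566, 0.1244]
tcp_rot: [-180.0, -0.0, 96.3]
wrist_force: [-0.5, 0.1, 0.2]
opening: 0.0449
grasp_force: 0.0
```

{"op": "carry_out", "data": {"moves": "0 0 0 0 0 0 35;0 0 0 0 0 0 25;0 0 0 0 0 0 20;0 0 0 0 0 0 15;0 0 0 0 0 0 15;0 0 0 0 0 0 15;0 0 0 0 0 0 15", "force": 25}}

```text
time: 16.35
ee_pos: [0.6429, -0.1558, 0.125]
tcp_rot: [179.9, 0.0, 96.3]
wrist_force: [-0.3, -1.4, 5.0]
opening: 0.0203
grasp_force: 24.2
```

{"op": "carry_out", "data": {"moves": "1 1 0 0 0 -1 15;2 2.5 0 0 0 -2 15;2.8 3.5 0 0 0 -3 15;2.8 3.5 0 0 0 -3 15;2.8 3.5 0 0 0 -3 15;2.8 3.5 0 0 0 -3 15"}}

```text
time: 16.95
ee_pos: [0.6456, -0.1531, 0.125]
tcp_rot: [180.0, 0.1, 99.3]
wrist_force: [-3.1, -2.5, 6.3]
opening: 0.02
grasp_force: 24.4
```

{"op": "carry_out", "data": {"moves": "-1 -1 0 0 0 1 15;-2 -2.5 0 0 0 2 15;-2.8 -3.5 0 0 0 3 15;-2.8 -3.5 0 0 0 3 15;-2.8 -3.5 0 0 0 3 15"}}

```text
time: 17.45
ee_pos: [0.6429, -0.156, 0.125]
tcp_rot: [180.0, 0.0, 96.3]
wrist_force: [-0.8, -0.8, 5.4]
opening: 0.0203
grasp_force: 24.3
```

{"op": "carry_out", "data": {"moves": "-1 -1 0 0 0 1 15;-2 -2.5 0 0 0 2 15;-2.8 -3.5 0 0 0 3 15;-2.8 -3.5 0 0 0 3 15;-2.8 -3.5 0 0 0 3 15"}}

```text
time: 17.95
ee_pos: [0.6399, -0.1588, 0.1248]
tcp_rot: [179.9, -0.0, 93.3]
wrist_force: [0.6, 2.5, 5.5]
opening: 0.0202
grasp_force: 24.3
```

The probe shows restoring torque on both sides, so the foot is on the flat, with square about 1° clockwise of the earlier setting. I set that angle and tighten.

{"op": "carry_out", "data": {"moves": "1 1 0 0 0 -1 15;1.7 2.1 0 0 0 -1.8 15;1.7 2.1 1 0 0 -1.8 15;1.7 2.1 2 0 0 -1.8 15;1.7 2.1 3 0 0 -1.8 15;1.7 2.1 3 0 0 -1.8 15;1.7 2.1 3 0 0 -1.8 15"}}

```text
time: 18.65
ee_pos: [0.6417, -0.1572, 0.1222]
tcp_rot: [179.9, 0.0, 95.1]
wrist_force: [-1.9, 1.5, 7.8]
opening: 0.0205
grasp_force: 24.5
```

{"op": "carry_out", "data": {"moves": "0 0 1 0 0 0 15;0 0 1 0 0 0 15;0 0 1 0 0 0 15"}}

```text
time: 18.95
ee_pos: [0.6418, -0.1573, 0.1214]
tcp_rot: [179.9, 0.0, 95.1]
wrist_force: [-1.4, 1.0, 9.1]
opening: 0.0201
grasp_force: 24.6
```

{"op": "carry_out", "data": {"moves": "0 0 0 0 0 0 24;0 0 0 0 0 0 32;0 0 0 0 0 0 40;0 0 0 0 0 0 45;0 0 0 0 0 0 45;0 0 -10 0 0 0 45;0 0 -25 0 0 0 45;0 0 -45 0 0 0 45;0 0 -70 0 0 0 45;0 0 -100 0 0 0 45;40 -20 -120 0 0 0 45;80 -40 -120 0 0 0 45;120 -60 -120 0 0 0 45;160 -80 -120 0 0 0 45;200 -100 -120 0 0 0 45;240 -120 -120 0 0 0 45;290 -120 -120 0 0 0 45;340 -120 -120 0 0 0 45;390 -120 -120 0 0 0 45;390 -120 -120 0 0 0 45"}}

```text
time: 20.95
ee_pos: [0.4863, 0.2254, 0.2415]
tcp_rot: [179.9, -0.1, 95.4]
wrist_force: [-0.3, -0.5, 0.1]
opening: 0.0451
grasp_force: 0.0
```

```bash
python3 - <<'E'
from h import *
s=snap('side','pics/s5.png');t=snap('top','pics/t5.png')
def dark(c,P,r):
    roi=np.zeros((480,640),np.uint8); cv2.circle(roi,tuple(int(x) for x in proj(c,P)),r,255,-1)
    m=(c['img'].max(2)<60).astype(np.uint8)*255&roi
    return cv2.minEnclosingCircle(max(cv2.findContours(m,0,2)[0],key=cv2.contourArea))[0]
K0=[.642,-.157,.124]
K,e=cross(t,dark(t,K0,13),s,dark(s,K0,14));d=K[:2]-CC;e_=(K[2]-.125)/.065
print(K,e,'collar',np.degrees(np.arctan2(d[1],d[0])+np.arctan2(65,52)),'lever',1.05-e_,bot.get_obs()['ee_pos'])
E
```

```text
[ 0.64116155 -0.15660329  0.12632776] 0.0009490907937471701 collar 5.9802375739266065 lever 1.029572993665955 [0.48700304 0.22161425 0.24151156]
```

```bash
python3 -c "
from workcell import bot
print(bot.job_done())"
```

```text
the job is handed in; nothing more can be done
None
```

I turned the collar until its screw was square to the post's flat (collar about 6.0°, flat about 6.3°), tightened the lever to about 9 N at the knob, let go, and handed the job in. The simulator returned no verdict; I kept clear of the bystanders but took no final measurement of them or of the screw's foot depth.

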